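# Load and lock the roller-sleeve carrier of a dough sheeter

### The arm

A 6-joint arm with a two-finger parallel gripper is mounted at the origin on the work surface. World frame = base frame: x ahead of the robot, y to its left, z up, the work surface at z = 0. Lengths are in m, angles in rad, forces in N, time in s.
With the tool pointing down it reaches from about 0.375 to 0.975 m from the base axis. Payload 3.8 kg.
Tool frame: the origin (TCP) lies on the front face of the gripper's body, between the roots of the fingers; the fingertips stand 64 mm ahead of it and the grasp point (between the pads) lies 45 mm ahead of it; z points along the fingers, y is the line along which they close (so a half turn about z gives the same grasp; the last joint's range is limited). The gripper opens to 88 mm and grips with 3 to 60 N. Pads are 18 mm wide; open, the fingers measure 123 mm over their backs; the gripper's body (75 mm by 187 mm) begins 45 mm behind the grasp point.
Start: joints at [-1.19, 0.264, 1.604, -0, 1.274, -0.037], TCP at [0.274, -0.617, 0.303] pointing down, gripper open.
Joint ranges: [-2.63, 2.63], [-0.94, 2.18], [0.31, 2.57], [-1.31, 4.45], [0, 2.66], [-2.55, 2.55]. Speed limits (rad/s): [2.57, 2.57, 3.14, 3.14, 3.14, 3.14].

### API

Orientations are given as a unit quaternion [x, y, z, w].
In Python, from station import arm gives the robot as it stands.
- The arm moves only by the tool servo_tool, never from a script. Its argument "deltas" is a list of rows, each a list of 5 numbers: the opening, from 0 (shut) to 1 (fully open), then the shift along the tool's x, y, z in m, then the turn about the tool's z in degrees. A call has 1 to 8 rows; each row is the pose to reach, as a shift and turn from the pose commanded when the call began, along the tool's axes at that moment; what a row does not reach only later rows make up. A row lasts 1/10 s, in which the tool goes at most 50 mm and 8.59 degrees, less where a joint would pass 70% of its speed; a pose out of reach is approached as far as the arm can. A call with a gripper value outside its range is refused whole. The fingers move at their own pace and stop on an object; the grip force is fixed at half the most. Time passes only in rows, so rows that repeat a pose let the fingers close. It gives the time, the measured TCP pose, the force, the opening and the grip force at its end, in the units of the state.
- arm.state(): the state, without advancing time (a new reading comes with each control period).
- arm.capture(name): name is "scene" or "top" or "wrist"; returns a dict with "frame" (400x640x3 uint8, red, green, blue), "camera_matrix" (3x3 intrinsics, pixels), "position" and "attitude" of the camera in the world; the wrist camera has in their place "hand_eye" (4x4, takes a point from camera to tool coordinates, whose origin is the TCP and whose axes are the flange's). Camera axes: x right, y up, looking along -z (the intrinsics and any distortion apply to the point x, -y, -z); pixel columns grow to the right and rows downward; lengths in m; the calibration is good to about 2 mm. The wrist camera is an equidistant fisheye: a pixel r from the principal point sees the ray r / f radians off the axis. A picture is of the moment at which its call begins: read the wrist's pose just before it. There is no depth.
- arm.hand_in(): hands the job in; it is judged then, once.
Trained networks look in the newest picture that a camera, given by its name, has taken for a name from the list of things; names that differ only in an ending like _2 or _b are one class to them, and where a whole thing is asked for, a point or a joint stands for the part that bears it (a point fixed in the world has none). Each returns a list of dicts, best first, with "confidence" (0 to 1); they miss things now and then, are a little off and sometimes report something else, mostly with a low value. They report only what shows in the picture. A call takes as long as a camera call. They do not tell look-alikes from the thing itself.
- arm.recognise(query, camera): "xyz" ([x, y, z] in m, in world coordinates, good to about 4 mm: the middle of the surface that is visible of it).
- arm.place_of(query, camera): "xyz" ([x, y, z] in m, in world coordinates, good to about 4 mm: a listed point, or the origin of a listed thing).
The state is a dict: "time_s": time; "joint_pos": joint angles; "joint_vel": joint speeds; "joint_torque": joint torques, N m; "tool_pos": TCP position; "tool_rot": TCP orientation; "contact_force": force on the tool from outside, world axes, zero at the start; "wrist_torque": the same for the moment, N m; "finger_gap": finger opening in m; "finger_force": force on a finger pad.
Only numpy, scipy, OpenCV 4.12 (cv2) and the standard library are available. Lean on these libraries where they do the work, as an engineer would, in place of code of your own. Each camera call takes 0.05 s, during which the arm holds its last target. There are 200 camera calls.

### The job

Get the sleeve carrier of the dough sheeter loaded and locked. Move the iron pot stand off the white plastic mat, which is the mallet's place, and stand it centred on the cork pad; and slide every metal roller sleeve standing on the bench over a shaft of the carrier, one to a shaft, right down until it sits on the deck. When all sleeves are on, knock the carrier's sprung lock pin fully down with the rubber mallet (not with the gripper), then stand the mallet on its head with the whole head on the mat, let go, and leave the other things on the bench where they are.

Things in the scene. Friction and masses are not known exactly. Their poses are not given: they have to be found in the camera images.
- sleeve0: one of up to four identical plain aluminium roller sleeves (thick-walled open tubes), 56 mm outer diameter, 32 mm bore, 60 mm tall, about 150 g, standing upright on the bench (three or four are present; None if absent). Origin: centre of its underside; z up along the bore.
- sleeve1: one of up to four identical plain aluminium roller sleeves (thick-walled open tubes), 56 mm outer diameter, 32 mm bore, 60 mm tall, about 150 g, standing upright on the bench (three or four are present; None if absent). Origin: centre of its underside; z up along the bore.
- sleeve2: one of up to four identical plain aluminium roller sleeves (thick-walled open tubes), 56 mm outer diameter, 32 mm bore, 60 mm tall, about 150 g, standing upright on the bench (three or four are present; None if absent). Origin: centre of its underside; z up along the bore.
- sleeve3: one of up to four identical plain aluminium roller sleeves (thick-walled open tubes), 56 mm outer diameter, 32 mm bore, 60 mm tall, about 150 g, standing upright on the bench (three or four are present; None if absent). Origin: centre of its underside; z up along the bore.
- carrier: wooden carrier fixed to the bench: deck 90 x 350 mm, 20 mm thick, with four steel shafts in a row along its y axis (at y = -135, -45, 45, 135 mm) and a small tab at the middle of its -x side (the side facing the robot) bearing a dark steel boss, 40 mm diameter, 25 mm tall, with the lock pin. Origin: on the bench under the middle of the row; z up.
- shaft0 (a point): foot of shaft 0 of the carrier, on its axis at the deck's top (20 mm above the bench); z up. Each shaft is steel, 28 mm diameter, 66 mm tall, its top 8 mm tapered to 18 mm; a seated sleeve's origin coincides with this point.
- shaft1 (a point): foot of shaft 1 of the carrier, on its axis at the deck's top (20 mm above the bench); z up. Each shaft is steel, 28 mm diameter, 66 mm tall, its top 8 mm tapered to 18 mm; a seated sleeve's origin coincides with this point.
- shaft2 (a point): foot of shaft 2 of the carrier, on its axis at the deck's top (20 mm above the bench); z up. Each shaft is steel, 28 mm diameter, 66 mm tall, its top 8 mm tapered to 18 mm; a seated sleeve's origin coincides with this point.
- shaft3 (a point): foot of shaft 3 of the carrier, on its axis at the deck's top (20 mm above the bench); z up. Each shaft is steel, 28 mm diameter, 66 mm tall, its top 8 mm tapered to 18 mm; a seated sleeve's origin coincides with this point.
- lock_pin: sprung steel lock pin in the carrier's boss, 65 mm in front (-x) of the row's middle, with a round flat cap 26 mm wide. Origin: centre of the cap's flat top, about 70 mm above the bench when up (25 mm above the boss); it is driven 20 mm straight down, to 50 mm above the bench, needs about 7 to 10 N and stays down.
- mallet: mallet with a black rubber cylindrical head, 60 mm diameter, 75 mm tall, standing on its flat striking face on the bench, its wooden handle level: 22 mm wide, 28 mm high, axis 40 mm above the face, from 28 to 152 mm along -x. About 300 g, centre of mass about 13 mm along -x. Origin: centre of the lower striking face; z up through the head.
- mat: white plastic mat fixed flat on the bench, 170 mm (its x) by 150 mm (its y), 5 mm thick: the mallet's place. Origin: centre of its underside.
- bowl: white bowl, 124 mm wide, 50 mm tall; leave alone. Origin: centre of its underside.
- mug: blue mug, 76 mm wide, 85 mm tall; leave alone. Origin: centre of its underside.
- jar: amber glass jar, 72 mm wide, 85 mm tall; leave alone. Origin: centre of its underside.
- trivet: round black iron pot stand on four short legs, 134 mm wide, 35 mm tall, about 350 g, with one flat straight bar across its middle to lift it by (14 mm wide, 12 mm high, its axis 26 mm above the feet, along the stand's x). It starts on the mat. Origin: centre, at the level of the feet.
- cork_pad: round cork pad fixed flat on the bench, 138 mm diameter, 5 mm thick: the pot stand's place. Origin: centre of its underside.
- spoon: spoon about 190 mm long lying on the bench; leave alone. Origin: centre of its underside.
- spatula: spatula about 210 mm long lying on the bench; leave alone. Origin: centre of its underside.
- pastry_brush: pastry brush lying on the bench; leave alone. Origin: centre of its underside.
Things that resemble listed ones, but are neither listed nor needed, are in the scene too. What is shaped like the sleeve3 but pink is not meant.

How it is judged:
By the outcome, as a careful person would: the job done as asked, in the order asked, and still so for the second after the job is handed in, with the robot touching nothing.
Of sleeve0, sleeve1, sleeve2, sleeve3 only 3 to 4 are there at a start; the rules pass over those that are not, and their reading is None.
At some moment in a run one of sleeve0, sleeve1, sleeve2, sleeve3 may be knocked a few centimetres aside while the robot is not near it.
It also fails if it takes over 192 s, if anything falls off the work surface, if the arm or the gripper's body presses on something with over 40 N, if the wrist force passes 120 N, or if a joint passes its speed limit or range.

## Working session

There is one attempt and no reset: what is moved stays moved. The work goes in short steps, Python scripts to look and compute and a tool call to move; the robot and the scene stay as the last step left them, time stands still between calls to the robot, and variables do not carry over. Pictures are saved under pics/ and viewed, at most 17 in all, crops included, and the job is handed in when it is done.

Besides the shell and the picture viewer there is one more tool, called in YAML: its name, and indented under it one key for each argument. servo_tool: Moves the arm, as the interface text tells. Its arguments: {"type":"object","properties":{"deltas":{"type":"array","items":{"type":"array","items":{"type":"number"}}}},"required":["deltas"]}

```bash
ls; mkdir -p pics; python3 - <<'E'
from station import arm
import cv2
s=arm.state();print(s)
for c in("top","scene"):
    d=arm.capture(c);cv2.imwrite(f"pics/{c}0.png",cv2.cvtColor(d["frame"],cv2.COLOR_RGB2BGR))
    print(c,d["camera_matrix"],d["position"],d["attitude"])
    for q in("sleeve0","shaft0","shaft1","shaft2","shaft3","carrier","lock_pin","mallet","mat","trivet","cork_pad"):
        r=arm.place_of(q,c);print(q,[([round(v,3) for v in e["xyz"]],round(e["confidence"],2)) for e in r])
E
```

```text
pics
{'time_s': 0.0, 'joint_pos': array([-1.18988299e+00,  2.64776373e-01,  1.60536024e+00,  1.78775886e-06,
        1.27370426e+00, -3.68694079e-02]), 'joint_vel': array([ 1.03940054e-03,  4.61751780e-04, -1.23245362e-03,  1.05931846e-03,
       -1.47092139e-04, -7.60673797e-05]), 'joint_torque': array([-7.66116318e-04, -5.02109063e+01, -3.56875277e+01,  7.29709351e-02,
        2.93699896e-02, -2.06368813e-04]), 'tool_pos': array([ 0.27367836, -0.61641082,  0.30137963]), 'tool_rot': array([ 9.78260854e-01,  2.07375112e-01, -1.91577514e-04, -1.10766516e-03]), 'contact_force': array([-0.40213928,  0.15662978,  0.00083398]), 'wrist_torque': array([ 0.00298612, -0.06889147, -0.03275004]), 'finger_force': 0.0, 'finger_gap': 0.08785521850621801}
top [[453.47465978   0.         327.79998001]
 [  0.         453.47465978 193.04333712]
 [  0.           0.           1.        ]] [ 0.42138867 -0.01876836  1.25521046] [ 0.04004609 -0.03626443 -0.69949418  0.71259321]
sleeve0 [([0.448, 0.162, 0.0], 0.81), ([0.448, -0.021, -0.001], 0.77), ([0.621, -0.299, 0.001], 0.59), ([0.517, -0.292, 0.002], 0.
[... 1274 characters left out ...]
.02], 0.7)]
shaft1 [([0.654, 0.02, 0.019], 0.9), ([0.637, -0.162, 0.019], 0.88), ([0.644, -0.071, 0.019], 0.88), ([0.66, 0.109, 0.02], 0.7)]
shaft2 [([0.654, 0.02, 0.019], 0.9), ([0.637, -0.162, 0.019], 0.88), ([0.644, -0.071, 0.019], 0.88), ([0.66, 0.109, 0.02], 0.7)]
shaft3 [([0.654, 0.02, 0.019], 0.9), ([0.637, -0.162, 0.019], 0.88), ([0.644, -0.071, 0.019], 0.88), ([0.66, 0.109, 0.02], 0.7)]
carrier [([0.651, -0.024, -0.002], 0.96), ([0.723, 0.354, -0.002], 0.26)]
lock_pin [([0.583, -0.017, 0.069], 0.47)]
mallet [([0.432, -0.372, -0.0], 0.72)]
mat [([0.444, 0.371, 0.003], 0.96)]
trivet [([0.66, 0.108, 0.019], 0.59), ([0.446, 0.376, 0.003], 0.57)]
cork_pad [([0.625, 0.297, -0.003], 0.71)]
```

View pics/top0.png

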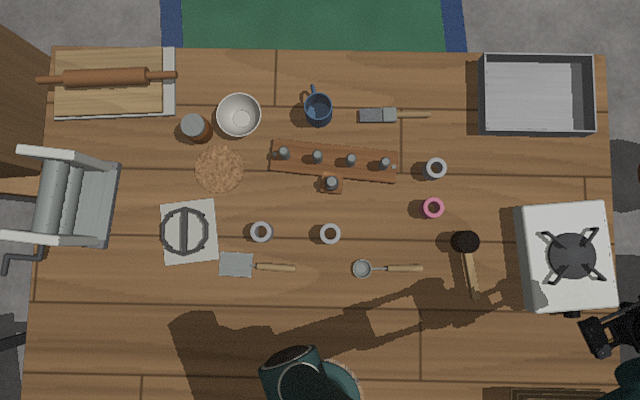

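View pics/scene0.png

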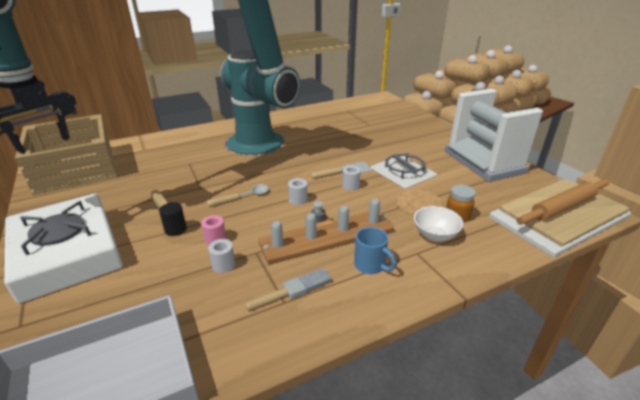

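Sleeve candidates in the top view: grey (261,232), grey (330,234), grey (436,168) and pink (433,208). The three grey ones fit "plain aluminium"; the pink one is the look-alike. I'll confirm that in a crop, and measure the trivet and mallet directions at the same time.

```bash
cat > h.py <<'E'
import numpy as np, cv2
from scipy.spatial.transform import Rotation as R
from station import arm
def px2w(d,uv,z):
    K=np.asarray(d["camera_matrix"]);u=np.linalg.inv(K)@np.array([uv[0],uv[1],1.])
    r=R.from_quat(d["attitude"]).apply([u[0],-u[1],-1.]);p=np.asarray(d["position"])
    return p+r*(z-p[2])/r[2]
def w2px(d,X):
    c=R.from_quat(d["attitude"]).inv().apply(np.asarray(X)-d["position"])
    v=np.asarray(d["camera_matrix"])@np.array([c[0],-c[1],-c[2]]);return v[:2]/v[2]
def yaw(q): x=R.from_quat(q).apply([1,0,0]);return np.degrees(np.arctan2(x[1],x[0]))
def go(x,y,z,yw=None,grasp=0.045):
    "deltas for grasp point to world pose, tool axes"
    s=arm.state();q=R.from_quat(s["tool_rot"])
    d=q.inv().apply(np.array([x,y,z+grasp])-s["tool_pos"])
    t=None if yw is None else (yaw(s["tool_rot"])-yw+180)%360-180
    print("delta",np.round(d,4),"turn",t)
def rp(n,c,q,m="place_of"):
    for e in getattr(arm,m)(q,c): print(n,c,np.round(e["xyz"],4),round(e["confidence"],2))
E
python3 - <<'E'
from h import *
d=arm.capture("top");f=cv2.cvtColor(d["frame"],cv2.COLOR_RGB2BGR)
c=f[125:305,150:490];cv2.imwrite("pics/crop1.png",cv2.resize(c,None,fx=2.3,fy=2.3,interpolation=cv2.INTER_CUBIC))
for n,uv,z in[("bar1",(184,209),.037),("bar2",(184,252),.037),("mal end",(475,298),.054),("mal top",(465,242),.075)]:print(n,px2w(d,uv,z))
for n in("bowl","mug","jar","spatula","spoon","pastry_brush"):rp(n,"top",n)
go(.4475,.375,.2,0)
E
```

```text
bar1 [0.50301259 0.37575483 0.037     ]
bar2 [0.38813723 0.3696599  0.037     ]
mal end [ 0.28454805 -0.39827292  0.054     ]
mal top [ 0.42851298 -0.36813039  0.075     ]
bowl top [ 0.769   0.2414 -0.0009] 0.89
mug top [ 0.7817  0.0212 -0.0009] 0.67
jar top [ 0.7283  0.3517 -0.0046] 0.94
spatula top [ 0.3497  0.1786 -0.    ] 0.83
spoon top [ 0.3567 -0.1727  0.0009] 0.65
pastry_brush top [ 0.7834 -0.1937 -0.0031] 0.89
delta [ 0.5611 -0.8362  0.0577] turn 23.93629277492687
```

View pics/crop1.png

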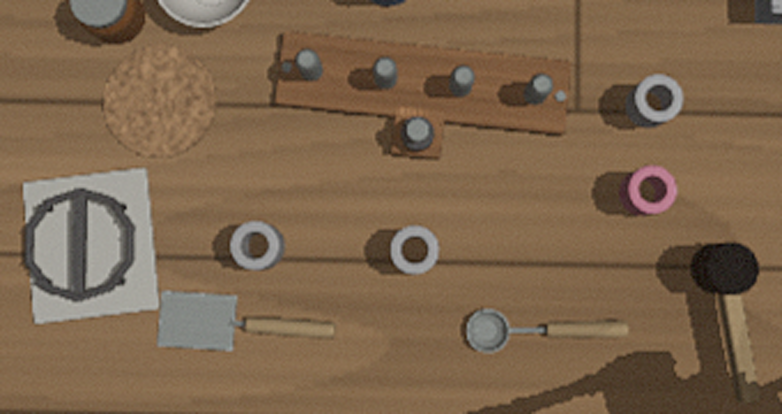

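The crop shows the three grey sleeves at (257,245), (414,249) and (658,98), and the pink look-alike at (652,190). I'll start with the sleeve at the far right.

servo_tool:
  deltas:
    - [1, 0.045, -0.015, 0.01, 8]
    - [1, 0.09, -0.03, 0.02, 16]
    - [1, 0.135, -0.045, 0.03, 23.9]
    - [1, 0.18, -0.06, 0.04, 23.9]
    - [1, 0.225, -0.075, 0.05, 23.9]
    - [1, 0.27, -0.09, 0.06, 23.9]
    - [1, 0.315, -0.105, 0.07, 23.9]
    - [1, 0.36, -0.12, 0.08, 23.9]

```text
time_s: 2.35
tool_pos: [0.5555, -0.3597, 0.2226]
tool_rot: [1.0, 0.0, 0.0, 0.0]
contact_force: [0.3, 0.7, -0.1]
finger_gap: 0.0883
finger_force: 0.0
```

servo_tool:
  deltas:
    - [0.9, 0.035, -0.03, 0.01, 0]
    - [0.9, 0.067, -0.0605, 0.025, 0]
    - [0.9, 0.067, -0.0605, 0.025, 0]

```text
time_s: 2.65
tool_pos: [0.6236, -0.2958, 0.1951]
tool_rot: [1.0, 0.003, -0.001, -0.002]
contact_force: [-1.3, -0.2, -0.1]
finger_gap: 0.0794
finger_force: 0.0
```

```bash
python3 - <<'E'
from h import *
d=arm.capture("wrist");print({k:v for k,v in d.items() if k!="frame"})
cv2.imwrite("pics/w1.png",cv2.cvtColor(d["frame"],cv2.COLOR_RGB2BGR))
rp("sl","wrist","sleeve0");rp("sh","wrist","shaft0");print(arm.state()["tool_pos"])
arm.capture("scene");rp("sl","scene","sleeve0")
E
```

```text
{'camera_matrix': array([[309.70691629,   0.        , 323.70902765],
       [  0.        , 309.70691629, 202.29635956],
       [  0.        ,   0.        ,   1.        ]]), 'hand_eye': array([[ 3.09212191e-04,  9.59316109e-01,  2.82334034e-01,
         7.20502603e-02],
       [ 9.99999945e-01, -2.61650313e-04, -2.06162937e-04,
        -2.64303915e-04],
       [-1.23902638e-04,  2.82334082e-01, -9.59316137e-01,
        -8.19787917e-02],
       [ 0.00000000e+00,  0.00000000e+00,  0.00000000e+00,
         1.00000000e+00]])}
sl wrist [ 0.5212 -0.2885 -0.001 ] 0.59
sl wrist [ 0.63   -0.3012 -0.0009] 0.58
sl wrist [ 0.6416 -0.0694  0.0245] 0.27
sh wrist [0.656  0.1064 0.0176] 0.98
sh wrist [ 0.644  -0.0703  0.0243] 0.97
sh wrist [ 0.6363 -0.1621  0.0225] 0.89
sh wrist [ 0.6268 -0.3009 -0.001 ] 0.56
[ 0.62101211 -0.3007334   0.19760259]
sl scene [0.4426 0.1619 0.0008] 0.94
sl scene [ 0.4473 -0.0198 -0.0062] 0.86
sl scene [ 0.5208 -0.2884  0.0021] 0.63
```

View pics/w1.png

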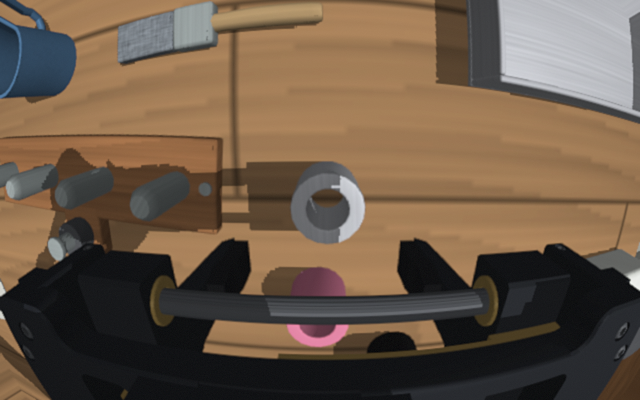

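The wrist view shows the grey sleeve's top ring at about (328,209), the pink one at (319,310) and the shafts on the left. I'll project the ring centre.

```bash
cat >> h.py <<'E'
def wpx(d,s,uv,z):
    K=d["camera_matrix"];a=(np.array(uv)-K[:2,2])/K[0,0];t=np.hypot(*a)
    u=a/t*np.sin(t) if t>0 else a
    ray=np.array([u[0],-u[1],-np.cos(t)]);H=d["hand_eye"];q=R.from_quat(s["tool_rot"])
    p=s["tool_pos"]+q.apply(H[:3,3]);r=q.apply(H[:3,:3]@ray)
    return p+r*(z-p[2])/r[2]
def wproj(d,s,X):
    H=d["hand_eye"];q=R.from_quat(s["tool_rot"])
    c=H[:3,:3].T@(q.inv().apply(np.asarray(X)-s["tool_pos"])-H[:3,3])
    v=np.array([c[0],-c[1],-c[2]]);t=np.arctan2(np.hypot(v[0],v[1]),v[2])
    return d["camera_matrix"][:2,2]+d["camera_matrix"][0,0]*t*v[:2]/np.hypot(v[0],v[1])
E
python3 - <<'E'
from h import *
s=arm.state();d=arm.capture("wrist")
print(wpx(d,s,(328,209),.06))
for r in(.028,.016):
  for c in([.623,-.299],[.63,-.301]):
    P=[wproj(d,s,[c[0]+r*np.cos(a),c[1]+r*np.sin(a),.06]) for a in np.arange(4)*np.pi/2];print(r,c,np.round(P).tolist())
E
```

```text
[ 0.62261406 -0.3050024   0.06      ]
0.028 [0.623, -0.299] [[320.0, 172.0], [283.0, 208.0], [320.0, 243.0], [357.0, 208.0]]
0.028 [0.63, -0.301] [[323.0, 162.0], [285.0, 200.0], [323.0, 235.0], [360.0, 199.0]]
0.016 [0.623, -0.299] [[320.0, 188.0], [299.0, 209.0], [320.0, 229.0], [341.0, 208.0]]
0.016 [0.63, -0.301] [[323.0, 178.0], [301.0, 200.0], [323.0, 220.0], [344.0, 199.0]]
```

servo_tool:
  deltas:
    - [0.9, 0.001, 0.002, 0.045, 0]
    - [0.9, 0.001, 0.002, 0.09, 0]
    - [0.9, 0.001, 0.002, 0.108, 0]
    - [0.9, 0.001, 0.002, 0.108, 0]
    - [0.4, 0.001, 0.002, 0.108, 0]
    - [0.4, 0.001, 0.002, 0.108, 0]
    - [0.4, 0.001, 0.002, 0.108, 0]
    - [0.4, 0.001, 0.002, 0.108, 0]

```text
time_s: 3.75
tool_pos: [0.6237, -0.3034, 0.0925]
tool_rot: [1.0, 0.0, 0.002, 0.001]
contact_force: [-0.3, 0.1, 4.3]
finger_gap: 0.056
finger_force: 30.0
```

servo_tool:
  deltas:
    - [0.4, 0, 0, 0, 0]
    - [0.4, 0, 0, 0, 0]
    - [0.4, 0, 0, -0.045, 0]
    - [0.4, 0, 0, -0.09, 0]
    - [0.4, 0, 0, -0.1, 0]
    - [0.4, 0, 0, -0.1, 0]

```text
time_s: 4.35
tool_pos: [0.6237, -0.3034, 0.1931]
tool_rot: [1.0, 0.0, 0.003, 0.001]
contact_force: [0.1, 0.1, -1.7]
finger_gap: 0.0558
finger_force: 30.0
```

```bash
python3 - <<'E'
from h import *
s=arm.state();d=arm.capture("wrist");print(s["tool_pos"],yaw(s["tool_rot"]))
cv2.imwrite("pics/w2.png",cv2.cvtColor(d["frame"],cv2.COLOR_RGB2BGR))
rp("sl","wrist","sleeve0");rp("sh","wrist","shaft0")
E
```

```text
[ 0.6237425  -0.30339116  0.1930787 ] 0.047897089943219645
sl wrist [ 0.6265 -0.304   0.1017] 0.57
sh wrist [ 0.6474 -0.0712  0.0251] 0.86
sh wrist [ 0.6339 -0.1603  0.0228] 0.67
sh wrist [0.6564 0.1091 0.0177] 0.6
sh wrist [0.6529 0.0246 0.0191] 0.59
```

View pics/w2.png

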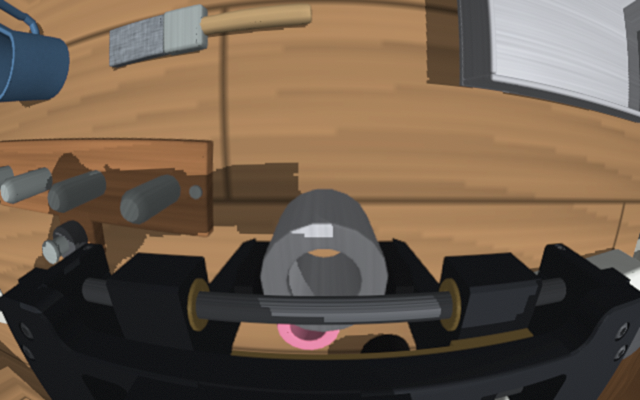

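The sleeve is held, with its top ring centred near (324,274); shaft 0 runs from its foot at (133,210) to its tip at (170,183). I'll compare predicted pixels for both.

```bash
python3 - <<'E'
from h import *
s=arm.state();d=arm.capture("wrist");T=s["tool_pos"]
for off in(-.002,0,.002):
  for r in(.028,.016):
    P=[wproj(d,s,[T[0]+off+r*np.cos(a),T[1]+r*np.sin(a),T[2]-.0325]) for a in np.arange(4)*np.pi/2];print(off,r,np.round(P).tolist())
for p in[(.6375,-.1595),(.6448,-.0697)]:
  print(p,[np.round(wproj(d,s,[*p,z])).tolist() for z in(.02,.086)])
g=cv2.cvtColor(d["frame"],cv2.COLOR_RGB2BGR)
cv2.imwrite("pics/w3.png",cv2.resize(g[130:330,30:400],None,fx=2.1,fy=2.1,interpolation=cv2.INTER_CUBIC))
E
```

```text
-0.002 0.028 [[325.0, 232.0], [261.0, 290.0], [324.0, 339.0], [388.0, 290.0]]
-0.002 0.016 [[324.0, 259.0], [288.0, 291.0], [324.0, 320.0], [361.0, 291.0]]
0 0.028 [[325.0, 227.0], [260.0, 286.0], [324.0, 336.0], [388.0, 286.0]]
0 0.016 [[324.0, 254.0], [287.0, 287.0], [324.0, 316.0], [361.0, 287.0]]
0.002 0.028 [[325.0, 222.0], [260.0, 282.0], [324.0, 333.0], [389.0, 282.0]]
0.002 0.016 [[324.0, 250.0], [287.0, 283.0], [324.0, 313.0], [362.0, 283.0]]
(0.6375, -0.1595) [[166.0, 182.0], [126.0, 203.0]]
(0.6448, -0.0697) [[94.0, 177.0], [49.0, 195.0]]
```

View pics/w3.png

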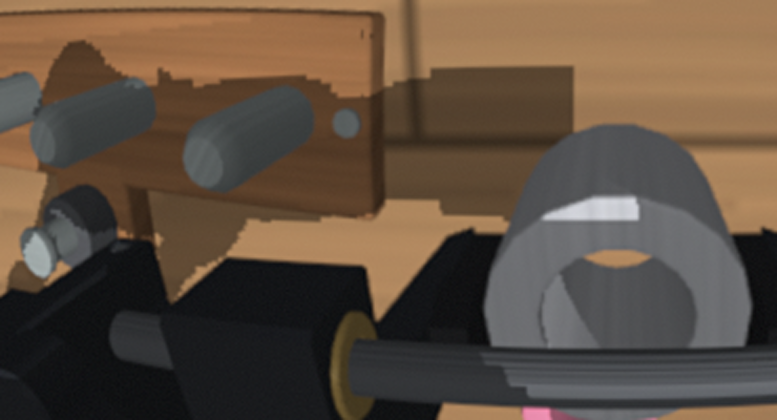

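servo_tool:
  deltas:
    - [0.4, 0.003, -0.045, -0.005, 0]
    - [0.4, 0.007, -0.09, -0.005, 0]
    - [0.4, 0.011, -0.13, -0.005, 0]
    - [0.4, 0.0113, -0.144, -0.005, 0]
    - [0.4, 0.0113, -0.144, -0.005, 0]
    - [0.4, 0.0113, -0.144, -0.005, 0]

```text
time_s: 5.15
tool_pos: [0.6329, -0.1591, 0.1934]
tool_rot: [1.0, 0.001, -0.001, 0.0]
contact_force: [0.1, -0.4, -2.7]
finger_gap: 0.0559
finger_force: 30.0
```

```bash
python3 - <<'E'
from h import *
s=arm.state();d=arm.capture("wrist");print(s["tool_pos"],s["contact_force"])
g=cv2.cvtColor(d["frame"],cv2.COLOR_RGB2BGR)
cv2.imwrite("pics/w4.png",cv2.resize(g[130:330,140:440],None,fx=2.6,fy=2.6,interpolation=cv2.INTER_CUBIC))
T=s["tool_pos"]
for x in(.634,.637): print(x,[np.round((wproj(d,s,[x,T[1],z])-[140,130])*2.6).tolist() for z in(.086,.02)])
E
```

```text
[ 0.63288449 -0.15912494  0.19343032] [ 0.14390679 -0.44006531 -2.68991853]
0.634 [[478.0, 245.0], [478.0, 175.0]]
0.637 [[478.0, 234.0], [478.0, 166.0]]
```

View pics/w4.png

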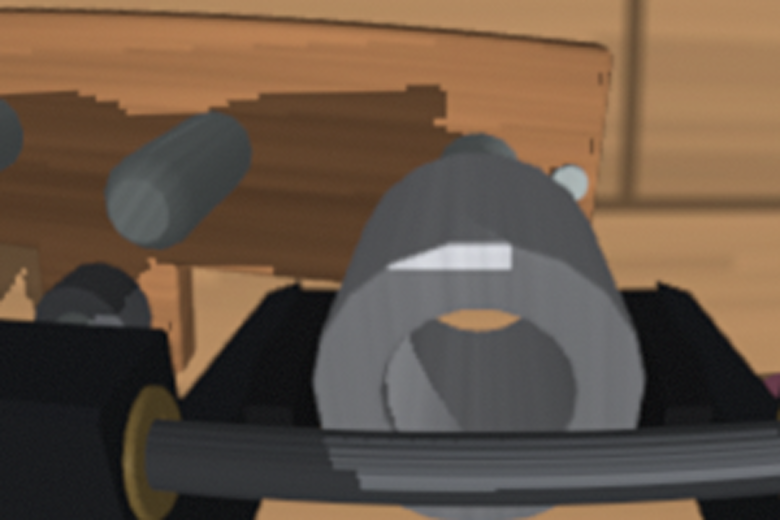

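The sleeve sits over shaft 0: the shaft foot peeks out at (481,133), centred behind the sleeve at x 478. Lowering now.

servo_tool:
  deltas:
    - [0.4, 0, 0, 0.01, 0]
    - [0.4, 0, 0, 0.02, 0]
    - [0.4, 0, 0, 0.03, 0]
    - [0.4, 0, 0, 0.035, 0]
    - [0.4, 0, 0, 0.035, 0]

```text
time_s: 5.7
tool_pos: [0.6323, -0.1587, 0.1578]
tool_rot: [1.0, 0.0, -0.002, -0.0]
contact_force: [-0.3, -0.3, -2.1]
finger_gap: 0.0562
finger_force: 30.0
```

servo_tool:
  deltas:
    - [0.4, 0, 0, 0.015, 0]
    - [0.4, 0, 0, 0.03, 0]
    - [0.4, 0, 0, 0.04, 0]
    - [0.4, 0, 0, 0.044, 0]
    - [0.4, 0, 0, 0.046, 0]
    - [0.4, 0, 0, 0.046, 0]

```text
time_s: 6.3
tool_pos: [0.6335, -0.1586, 0.1135]
tool_rot: [1.0, 0.0, -0.0, -0.0]
contact_force: [0.3, -0.3, -1.4]
finger_gap: 0.0558
finger_force: 30.0
```

servo_tool:
  deltas:
    - [0.4, 0, 0, 0.003, 0]
    - [0.4, 0, 0, 0.003, 0]
    - [0.76, 0, 0, 0.001, 0]
    - [0.76, 0, 0, 0.001, 0]
    - [0.76, 0, 0, -0.045, 0]
    - [0.76, 0, 0, -0.09, 0]
    - [0.76, -0.02, 0, -0.11, 0]
    - [0.76, -0.05, -0.02, -0.11, 0]

```text
time_s: 7.1
tool_pos: [0.5871, -0.1409, 0.2296]
tool_rot: [1.0, -0.0, 0.006, 0.002]
contact_force: [-0.1, -0.1, 0.6]
finger_gap: 0.067
finger_force: 0.0
```

```bash
python3 - <<'E'
from h import *
arm.capture("wrist");rp("sl","wrist","sleeve0")
arm.capture("top");rp("sl","top","sleeve0")
arm.capture("scene");rp("sl","scene","sleeve0")
go(.447,-.019,.15,0)
E
```

```text
sl wrist [ 0.5225 -0.2901 -0.0012] 0.73
sl wrist [ 0.6374 -0.1598  0.0217] 0.66
sl top [ 0.4464 -0.017  -0.0006] 0.8
sl top [0.4502 0.1636 0.0015] 0.77
sl top [ 0.5177 -0.292   0.0043] 0.6
sl scene [ 0.4496 -0.0166 -0.0032] 0.89
sl scene [0.4427 0.1651 0.0005] 0.72
sl scene [ 0.5236 -0.2918  0.0015] 0.57
sl scene [0.4454 0.373  0.0026] 0.22
delta [-0.1369 -0.1201  0.0286] turn 0.04243818022439427
```

servo_tool:
  deltas:
    - [0.85, -0.035, -0.03, 0.005, 0]
    - [0.85, -0.07, -0.06, 0.01, 0]
    - [0.85, -0.105, -0.09, 0.02, 0]
    - [0.85, -0.137, -0.12, 0.03, 0]
    - [0.85, -0.137, -0.12, 0.03, 0]
    - [0.85, -0.137, -0.12, 0.03, 0]

```text
time_s: 8.0
tool_pos: [0.4466, -0.0185, 0.1935]
tool_rot: [1.0, 0.001, 0.0, 0.0]
contact_force: [0.6, -0.0, 0.4]
finger_gap: 0.0748
finger_force: 0.0
```

```bash
python3 - <<'E'
from h import *
s=arm.state();d=arm.capture("wrist");print(s["tool_pos"],yaw(s["tool_rot"]))
rp("sl","wrist","sleeve0")
g=cv2.cvtColor(d["frame"],cv2.COLOR_RGB2BGR)
# light-grey top annulus: low saturation, bright
hsv=cv2.cvtColor(g,cv2.COLOR_BGR2HSV);m=((hsv[...,1]<60)&(hsv[...,2]>90)).astype('u1');m[260:]=0;m[:,:250]=0;m[:,400:]=0
n,l,st,c=cv2.connectedComponentsWithStats(m)
for i in range(1,n):
  if st[i,4]>200: print(st[i],c[i])
for x in(.447,.45):
  P=[wproj(d,s,[x+.028*np.cos(a),-.018+.028*np.sin(a),.06]) for a in np.arange(4)*np.pi/2];print(x,np.round(P).tolist())
cv2.imwrite("pics/w5.png",cv2.resize(g[100:300,200:450],None,fx=3,fy=3,interpolation=cv2.INTER_CUBIC))
E
```

```text
[ 0.44655548 -0.01849615  0.19351863] 0.1181184233465099
sl wrist [ 0.5204 -0.2907  0.0013] 0.81
sl wrist [ 0.4445 -0.015  -0.0013] 0.68
sl wrist [ 0.4489  0.1685 -0.0016] 0.66
[ 306    5   45   50 1333] [327.78994749  25.64066017]
[ 286  167   75   83 2910] [325.08522337 210.7137457 ]
0.447 [[323.0, 176.0], [285.0, 213.0], [323.0, 248.0], [361.0, 213.0]]
0.45 [[323.0, 171.0], [285.0, 209.0], [323.0, 244.0], [361.0, 209.0]]
```

View pics/w5.png

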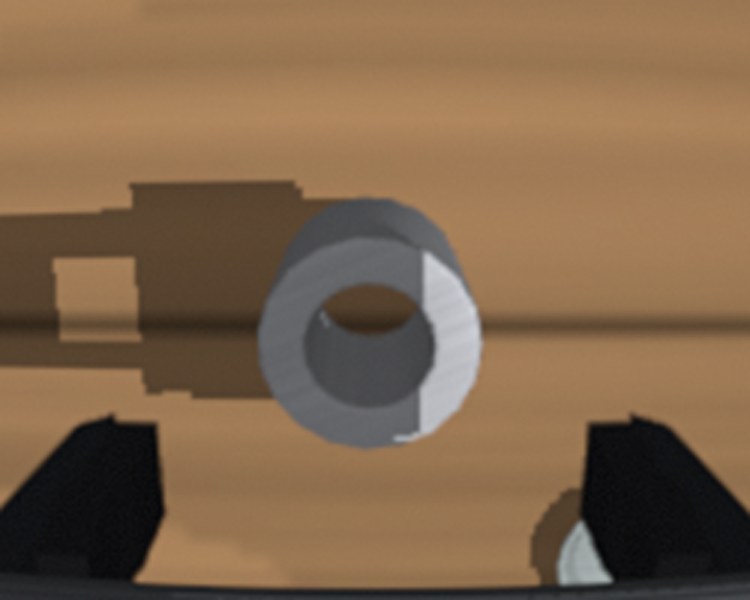

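The ring is centred at crop (370,343), under the gripper and matching x ≈ 0.446. Grasping.

servo_tool:
  deltas:
    - [0.85, 0, 0, 0.045, 0]
    - [0.85, 0, 0, 0.085, 0]
    - [0.85, 0, 0, 0.1, 0]
    - [0.85, 0, 0, 0.103, 0]
    - [0.4, 0, 0, 0.103, 0]
    - [0.4, 0, 0, 0.103, 0]
    - [0.4, 0, 0, 0.103, 0]
    - [0.4, 0, 0, 0.103, 0]

```text
time_s: 8.9
tool_pos: [0.4479, -0.019, 0.0922]
tool_rot: [1.0, 0.0, 0.002, 0.0]
contact_force: [1.4, -0.7, 1.7]
finger_gap: 0.0559
finger_force: 30.0
```

servo_tool:
  deltas:
    - [0.4, 0, 0, -0.045, 0]
    - [0.4, 0, 0, -0.09, 0]
    - [0.4, 0, 0, -0.12, 0]
    - [0.4, 0.04, -0.006, -0.12, 0]
    - [0.4, 0.085, -0.014, -0.12, 0]
    - [0.4, 0.13, -0.021, -0.12, 0]
    - [0.4, 0.175, -0.028, -0.12, 0]
    - [0.4, 0.2, -0.0385, -0.12, 0]

```text
time_s: 9.7
tool_pos: [0.6492, 0.02, 0.2112]
tool_rot: [1.0, 0.0, 0.001, 0.0]
contact_force: [-0.7, -0.6, -1.8]
finger_gap: 0.0558
finger_force: 30.0
```

servo_tool:
  deltas:
    - [0.4, 0, 0, 0, 0]
    - [0.4, 0, 0, 0, 0]

```text
time_s: 9.9
tool_pos: [0.6459, 0.0201, 0.2102]
tool_rot: [1.0, 0.001, -0.001, 0.0]
contact_force: [-0.3, -0.0, -1.7]
finger_gap: 0.0557
finger_force: 30.0
```

```bash
python3 - <<'E'
from h import *
s=arm.state();d=arm.capture("wrist");print(s["tool_pos"],yaw(s["tool_rot"]))
rp("sl","wrist","sleeve0");rp("sh","wrist","shaft0")
g=cv2.cvtColor(d["frame"],cv2.COLOR_RGB2BGR);T=s["tool_pos"]
cv2.imwrite("pics/w6.png",cv2.resize(g[130:330,140:500],None,fx=2.2,fy=2.2,interpolation=cv2.INTER_CUBIC))
f=lambda X:np.round((wproj(d,s,X)-[140,130])*2.2).tolist()
for x in(.645,.648,.651): print(x,"footback",f([x+.014,.020,.02]))
for o in(0,.002): print(o,"ring back",f([T[0]+o+.028,T[1],T[2]-.0325]),f([T[0]+o+.016,T[1],T[2]-.0325]))
E
```

```text
[0.64592542 0.02012396 0.2102483 ] 0.07720916573955598
sl wrist [0.6415 0.0199 0.1144] 0.88
sl wrist [ 0.6357 -0.1591  0.0186] 0.61
sl wrist [0.6557 0.1099 0.0166] 0.58
sh wrist [ 0.6414 -0.07    0.0212] 0.94
sh wrist [0.6543 0.0224 0.0195] 0.78
sh wrist [0.6577 0.1075 0.0161] 0.6
0.645 footback [405.0, 109.0]
0.648 footback [405.0, 102.0]
0.651 footback [405.0, 94.0]
0 ring back [406.0, 214.0] [405.0, 274.0]
0.002 ring back [406.0, 204.0] [406.0, 264.0]
```

View pics/w6.png

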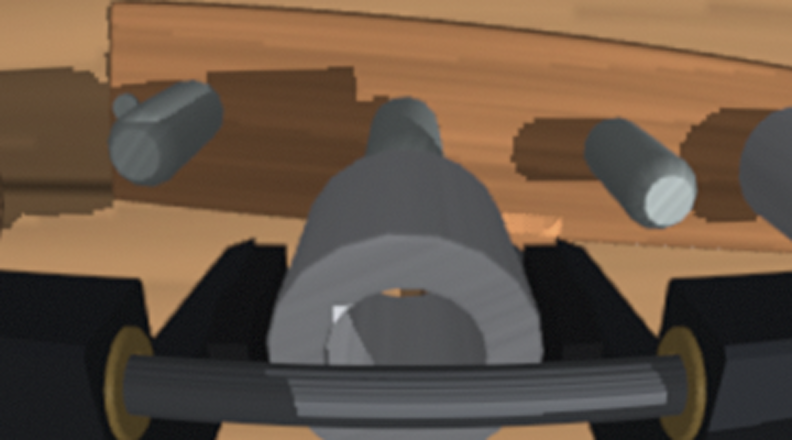

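Shaft 2's foot shows at (405,97), so y is aligned. The sleeve ring is about 3 mm toward the robot from the TCP, so I shift +7 mm in x and lower.

servo_tool:
  deltas:
    - [0.4, 0.007, 0, 0, 0]
    - [0.4, 0.007, 0, 0.015, 0]
    - [0.4, 0.007, 0, 0.03, 0]
    - [0.4, 0.007, 0, 0.04, 0]
    - [0.4, 0.007, 0, 0.048, 0]
    - [0.4, 0.007, 0, 0.052, 0]
    - [0.4, 0.007, 0, 0.052, 0]

```text
time_s: 10.75
tool_pos: [0.6526, 0.0199, 0.1574]
tool_rot: [1.0, 0.0, -0.001, 0.0]
contact_force: [-0.5, -0.0, -1.5]
finger_gap: 0.0556
finger_force: 30.0
```

servo_tool:
  deltas:
    - [0.4, 0, 0, 0.015, 0]
    - [0.4, 0, 0, 0.03, 0]
    - [0.4, 0, 0, 0.04, 0]
    - [0.4, 0, 0, 0.045, 0]
    - [0.4, 0, 0, 0.048, 0]
    - [0.4, 0, 0, 0.048, 0]

```text
time_s: 11.35
tool_pos: [0.653, 0.0199, 0.1122]
tool_rot: [1.0, 0.0, -0.001, 0.0]
contact_force: [-4.7, 1.8, 8.2]
finger_gap: 0.0558
finger_force: 30.0
```

Seated (8 N up). Release and check the last sleeve.

servo_tool:
  deltas:
    - [0.74, 0, 0, -0.001, 0]
    - [0.74, 0, 0, -0.001, 0]
    - [0.74, 0, 0, -0.001, 0]
    - [0.74, 0, 0, -0.045, 0]
    - [0.74, 0, 0, -0.09, 0]
    - [0.74, -0.04, -0.03, -0.11, 0]
    - [0.74, -0.075, -0.06, -0.1, 0]
    - [0.85, -0.11, -0.09, -0.09, 0]

```text
time_s: 12.15
tool_pos: [0.5432, 0.1106, 0.2024]
tool_rot: [1.0, -0.0, 0.002, -0.0]
contact_force: [-0.3, 1.2, -0.5]
finger_gap: 0.0713
finger_force: 0.0
```

```bash
python3 - <<'E'
from h import *
arm.capture("wrist");rp("sl","wrist","sleeve0")
arm.capture("top");rp("sl","top","sleeve0")
go(.447,.164,.15,0)
E
```

```text
sl wrist [0.6489 0.0225 0.0203] 0.96
sl wrist [ 0.4308  0.1174 -0.0008] 0.92
sl wrist [ 0.5213 -0.2875 -0.0013] 0.72
sl wrist [ 0.6381 -0.1588  0.0213] 0.6
sl top [ 0.52   -0.2905  0.0009] 0.83
sl top [ 0.6322 -0.1607  0.0196] 0.74
sl top [0.6516 0.0223 0.0175] 0.64
sl top [ 0.4342  0.114  -0.0015] 0.5
delta [-0.0953 -0.0539  0.0054] turn 0.15435664356024859
```

The last sleeve was knocked to about (0.432, 0.116). I'll follow it.

servo_tool:
  deltas:
    - [0.9, -0.045, -0.003, 0.005, 0]
    - [0.9, -0.09, -0.006, 0.005, 0]
    - [0.9, -0.111, -0.006, 0.005, 0]
    - [0.9, -0.111, -0.006, 0.005, 0]
    - [0.9, -0.111, -0.006, 0.005, 0]

```text
time_s: 12.85
tool_pos: [0.4341, 0.1154, 0.1967]
tool_rot: [1.0, -0.0, 0.002, -0.0]
contact_force: [0.4, 0.4, 0.5]
finger_gap: 0.0792
finger_force: 0.0
```

```bash
python3 - <<'E'
from h import *
s=arm.state();d=arm.capture("wrist");T=s["tool_pos"];print(T,yaw(s["tool_rot"]))
rp("sl","wrist","sleeve0")
g=cv2.cvtColor(d["frame"],cv2.COLOR_RGB2BGR)
hsv=cv2.cvtColor(g,cv2.COLOR_BGR2HSV);m=((hsv[...,1]<60)&(hsv[...,2]>90)).astype('u1');m[270:]=0;m[:120]=0;m[:,250:400][:0]=0
n,l,st,c=cv2.connectedComponentsWithStats(m)
for i in range(1,n):
  if st[i,4]>500 and abs(c[i][0]-323)<60: print(st[i],c[i])
for x in(.428,.432,.436):
  P=[wproj(d,s,[x+.028*np.cos(a),T[1]+.028*np.sin(a),.06]) for a in np.arange(4)*np.pi/2];print(x,np.round(P).tolist())
E
```

```text
[0.43413977 0.1154172  0.19671345] -0.005583364917428839
sl wrist [ 0.6373 -0.1601  0.0219] 0.9
sl wrist [ 0.4347  0.1169 -0.0023] 0.74
sl wrist [ 0.5192 -0.2903  0.0031] 0.74
[ 292  170   73   80 2792] [329.79727794 212.64326648]
0.428 [[324.0, 184.0], [287.0, 220.0], [324.0, 254.0], [361.0, 220.0]]
0.432 [[324.0, 179.0], [287.0, 215.0], [324.0, 250.0], [361.0, 215.0]]
0.436 [[324.0, 173.0], [286.0, 210.0], [324.0, 245.0], [362.0, 210.0]]
```

servo_tool:
  deltas:
    - [0.9, -0.0015, 0.003, 0.045, 0]
    - [0.9, -0.0015, 0.003, 0.085, 0]
    - [0.9, -0.0015, 0.003, 0.1, 0]
    - [0.9, -0.0015, 0.003, 0.105, 0]
    - [0.4, -0.0015, 0.003, 0.105, 0]
    - [0.4, -0.0015, 0.003, 0.105, 0]
    - [0.4, -0.0015, 0.003, 0.105, 0]
    - [0.4, -0.0015, 0.003, 0.105, 0]

```text
time_s: 13.75
tool_pos: [0.4321, 0.113, 0.0921]
tool_rot: [1.0, 0.0, 0.002, -0.0]
contact_force: [0.3, -0.6, 2.4]
finger_gap: 0.0542
finger_force: 29.9
```

servo_tool:
  deltas:
    - [0.4, 0, 0, -0.045, 0]
    - [0.4, 0, 0, -0.09, 0]
    - [0.4, 0, 0, -0.12, 0]
    - [0.4, 0.045, 0.001, -0.12, 0]
    - [0.4, 0.09, 0.002, -0.12, 0]
    - [0.4, 0.135, 0.002, -0.12, 0]
    - [0.4, 0.18, 0.003, -0.12, 0]
    - [0.4, 0.222, 0.003, -0.12, 0]

```text
time_s: 14.55
tool_pos: [0.6544, 0.1097, 0.2109]
tool_rot: [1.0, 0.0, 0.0, -0.0]
contact_force: [0.9, 1.2, -1.7]
finger_gap: 0.0543
finger_force: 29.9
```

servo_tool:
  deltas:
    - [0.4, 0, 0, 0, 0]
    - [0.4, 0, 0, 0, 0]

```text
time_s: 14.75
tool_pos: [0.6528, 0.1097, 0.2099]
tool_rot: [1.0, 0.0, -0.001, 0.0]
contact_force: [-0.5, -0.2, -2.1]
finger_gap: 0.0542
finger_force: 29.9
```

```bash
python3 - <<'E'
from h import *
s=arm.state();d=arm.capture("wrist");print(s["tool_pos"],yaw(s["tool_rot"]))
rp("sl","wrist","sleeve0");rp("sh","wrist","shaft0")
g=cv2.cvtColor(d["frame"],cv2.COLOR_RGB2BGR);T=s["tool_pos"]
cv2.imwrite("pics/w7.png",cv2.resize(g[130:330,140:500],None,fx=2.2,fy=2.2,interpolation=cv2.INTER_CUBIC))
f=lambda X:np.round((wproj(d,s,X)-[140,130])*2.2).tolist()
for x in(.655,.658): print(x,"footback",f([x+.014,.1097,.02]))
for o in(0,.002): print(o,"ring back",f([T[0]+o+.028,T[1],T[2]-.0325]),f([T[0]+o+.016,T[1],T[2]-.0325]))
E
```

```text
[0.65275613 0.10974209 0.20993481] 0.016369364924181416
sl wrist [ 0.6405 -0.1595  0.0215] 0.95
sl wrist [0.6506 0.0213 0.0183] 0.82
sl wrist [0.6522 0.1164 0.1168] 0.75
sl wrist [ 0.5192 -0.291  -0.0013] 0.54
sh wrist [0.6584 0.1106 0.0147] 0.72
sh wrist [ 0.6434 -0.0693  0.0221] 0.7
0.655 footback [405.0, 101.0]
0.658 footback [405.0, 94.0]
0 ring back [405.0, 214.0] [405.0, 274.0]
0.002 ring back [405.0, 204.0] [405.0, 264.0]
```

View pics/w7.png

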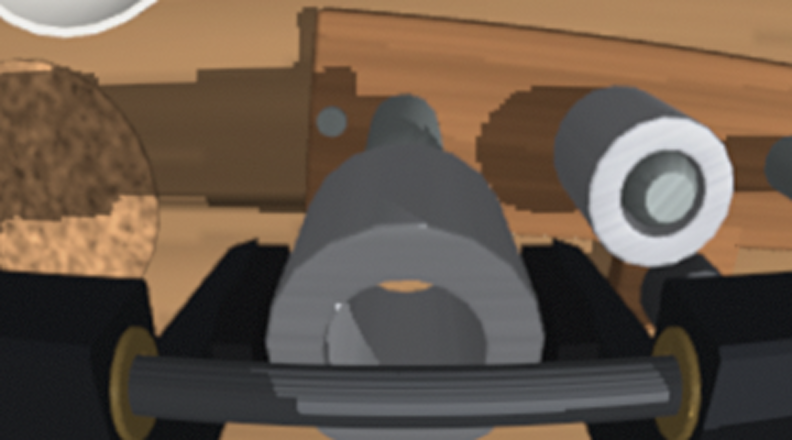

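Shaft 3's foot is centred behind the sleeve at (405,94), and the sleeve already on shaft 2 shows seated at (660,190). Same routine, +6.5 mm in x.

servo_tool:
  deltas:
    - [0.4, 0.0065, 0, 0, 0]
    - [0.4, 0.0065, 0, 0.015, 0]
    - [0.4, 0.0065, 0, 0.03, 0]
    - [0.4, 0.0065, 0, 0.04, 0]
    - [0.4, 0.0065, 0, 0.048, 0]
    - [0.4, 0.0065, 0, 0.052, 0]
    - [0.4, 0.0065, 0, 0.052, 0]

```text
time_s: 15.6
tool_pos: [0.6587, 0.1098, 0.1575]
tool_rot: [1.0, 0.0, -0.001, 0.0]
contact_force: [-0.1, 0.5, -2.3]
finger_gap: 0.0545
finger_force: 29.9
```

servo_tool:
  deltas:
    - [0.4, 0, 0, 0.01, 0]
    - [0.4, 0, 0, 0.015, 0]
    - [0.4, 0, 0, 0.015, 0]

```text
time_s: 15.9
tool_pos: [0.6586, 0.1098, 0.1425]
tool_rot: [1.0, 0.0, -0.001, 0.0]
contact_force: [-0.3, 0.7, -1.5]
finger_gap: 0.0546
finger_force: 29.9
```

servo_tool:
  deltas:
    - [0.4, 0, 0, 0.015, 0]
    - [0.4, 0, 0, 0.025, 0]
    - [0.4, 0, 0, 0.03, 0]
    - [0.4, 0, 0, 0.0325, 0]
    - [0.4, 0, 0, 0.0325, 0]

```text
time_s: 16.4
tool_pos: [0.6588, 0.1098, 0.1121]
tool_rot: [1.0, 0.0, -0.001, 0.0]
contact_force: [-3.3, -0.6, 6.7]
finger_gap: 0.0545
finger_force: 29.9
```

servo_tool:
  deltas:
    - [0.72, 0, 0, -0.001, 0]
    - [0.72, 0, 0, -0.001, 0]
    - [0.72, 0, 0, -0.001, 0]
    - [0.72, 0, 0, -0.045, 0]
    - [0.72, 0, 0, -0.09, 0]
    - [0.6, -0.03, -0.04, -0.1, 0]
    - [0.6, -0.06, -0.08, -0.1, 0]
    - [0.6, -0.09, -0.12, -0.1, 0]

```text
time_s: 17.2
tool_pos: [0.5695, 0.23, 0.2124]
tool_rot: [1.0, -0.001, 0.001, -0.001]
contact_force: [-0.9, -0.2, -1.2]
finger_gap: 0.0528
finger_force: 0.0
```

```bash
python3 - <<'E'
from h import *
for c in("wrist","top","scene"):
  arm.capture(c);rp("sl",c,"sleeve0");rp("tri",c,"trivet");rp("cork",c,"cork_pad")
print(arm.state()["tool_pos"]);go(.448,.376,.13,3)
E
```

```text
sl wrist [ 0.6393 -0.1601  0.0198] 0.81
sl wrist [0.6525 0.0201 0.0191] 0.8
sl wrist [0.6576 0.1115 0.0206] 0.72
sl wrist [ 7.264e-01  3.531e-01 -7.000e-04] 0.21
sl wrist [ 0.7802  0.0218 -0.001 ] 0.17
cork wrist [0.6214 0.3008 0.0035] 0.94
sl top [0.6515 0.0203 0.0178] 0.84
sl top [ 0.6299 -0.1618  0.02  ] 0.82
sl top [0.6565 0.1099 0.0225] 0.75
sl top [ 5.190e-01 -2.896e-01 -4.000e-04] 0.64
sl top [ 0.4281 -0.3787 -0.0007] 0.38
tri top [7.829e-01 2.040e-02 5.000e-04] 0.71
tri top [0.4483 0.377  0.0039] 0.69
cork top [ 0.6244  0.297  -0.0023] 0.8
sl scene [ 0.634 -0.158  0.024] 0.78
sl scene [0.6554 0.1077 0.0212] 0.7
sl scene [ 5.237e-01 -2.923e-01  4.000e-04] 0.67
sl scene [0.6517 0.0189 0.0135] 0.61
sl scene [0.6541 0.0182 0.0185] 0.61
tri scene [0.443  0.3742 0.0052] 0.78
tri scene [ 0.6357 -0.1619  0.0199] 0.62
cork scene [ 0.6244  0.2966 -0.0015] 0.72
cork scene [ 0.726   0.3546 -0.0013] 0.45
[0.57029418 0.22816985 0.2110236 ]
delta [-0.1224 -0.1477  0.036 ] turn -3.048617529912491
```

All three are seated. Now over to the pot stand.

servo_tool:
  deltas:
    - [0.55, -0.03, -0.037, 0.005, -3]
    - [0.55, -0.06, -0.074, 0.01, -3]
    - [0.55, -0.09, -0.11, 0.015, -3]
    - [0.55, -0.1225, -0.1475, 0.015, -3]
    - [0.55, -0.1225, -0.1475, 0.015, -3]
    - [0.55, -0.1225, -0.1475, 0.015, -3]

```text
time_s: 18.4
tool_pos: [0.4467, 0.3771, 0.1962]
tool_rot: [1.0, 0.028, 0.0, 0.0]
contact_force: [0.6, -1.0, -0.6]
finger_gap: 0.0487
finger_force: 0.0
```

```bash
python3 - <<'E'
from h import *
s=arm.state();d=arm.capture("wrist");T=s["tool_pos"];print(T,yaw(s["tool_rot"]))
rp("tri","wrist","trivet");rp("mat","wrist","mat");rp("cork","wrist","cork_pad")
cv2.imwrite("pics/w8.png",cv2.cvtColor(d["frame"],cv2.COLOR_RGB2BGR))
for c in[(.447,.3755)]:
  for p in[(.06,0),(0,0),(-.06,0),(0,.067),(0,-.067),(.067,0)]: print(p,np.round(wproj(d,s,[c[0]+p[0],c[1]+p[1],.037])).tolist())
E
```

```text
[0.44669884 0.3770578  0.19619844] 3.1719020900587145
tri wrist [0.4443 0.3739 0.0092] 0.78
mat wrist [ 0.4477  0.3697 -0.0008] 0.73
mat wrist [0.6577 0.1144 0.0189] 0.46
cork wrist [0.6197 0.2986 0.0022] 0.77
(0.06, 0) [330.0, 129.0]
(0, 0) [326.0, 203.0]
(-0.06, 0) [322.0, 269.0]
(0, 0.067) [245.0, 199.0]
(0, -0.067) [406.0, 208.0]
(0.067, 0) [331.0, 120.0]
```

View pics/w8.png

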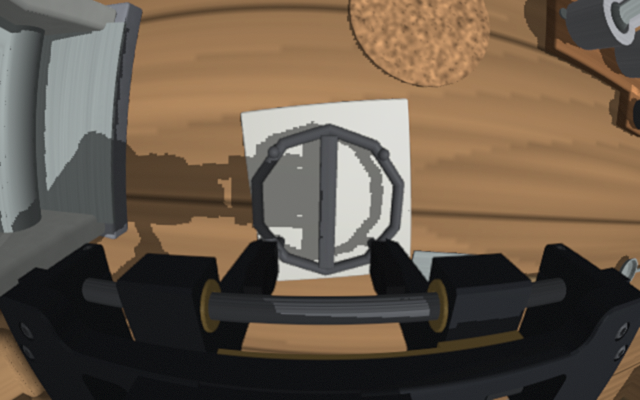

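The stand's bar runs from (329,132) to (326,265), centred under the gripper, with the ring between columns 252 and 404. Going down with the fingers half open.

servo_tool:
  deltas:
    - [0.55, -0.001, 0.0035, 0.04, 1]
    - [0.55, -0.001, 0.0035, 0.08, 1]
    - [0.55, -0.001, 0.0035, 0.105, 1]
    - [0.55, -0.001, 0.0035, 0.118, 1]
    - [0.55, -0.001, 0.0035, 0.12, 1]
    - [0, -0.001, 0.0035, 0.12, 1]
    - [0, -0.001, 0.0035, 0.12, 1]
    - [0, -0.001, 0.0035, 0.12, 1]

```text
time_s: 19.4
tool_pos: [0.4474, 0.3737, 0.078]
tool_rot: [1.0, 0.018, 0.001, -0.001]
contact_force: [0.2, 0.2, 0.3]
finger_gap: 0.0264
finger_force: 0.0
```

servo_tool:
  deltas:
    - [0, 0, 0, 0, 0]
    - [0, 0, 0, 0, 0]
    - [0, 0, 0, -0.03, 0]
    - [0, 0, 0, -0.07, 0]
    - [0, 0, 0, -0.1, 0]
    - [0, 0, 0, -0.1, 0]

```text
time_s: 20.0
tool_pos: [0.4486, 0.3748, 0.181]
tool_rot: [1.0, 0.018, 0.004, -0.003]
contact_force: [0.5, 0.1, -2.5]
finger_gap: 0.0133
finger_force: 30.0
```

```bash
python3 - <<'E'
from h import *
s=arm.state();d=arm.capture("wrist");T=s["tool_pos"];print(T,yaw(s["tool_rot"]))
rp("tri","wrist","trivet");rp("cork","wrist","cork_pad")
go(.625,.297,.105,2)
g=cv2.cvtColor(d["frame"],cv2.COLOR_RGB2BGR)
cv2.imwrite("pics/w9.png",cv2.resize(g[:330,200:520],(800,825),interpolation=cv2.INTER_CUBIC)[:600])
f=lambda X:np.round((wproj(d,s,X)-[200,0])*2.5).tolist()
q=R.from_quat(s["tool_rot"])
for a in(-.003,0,.003):
  print(a,[f(T+q.apply([a+p,r,.045-.003])) for p,r in((.067,0),(0,.067),(0,-.067))])
for x in(.62,.625): print("cork",[f([x+.069*np.cos(t),.298+.069*np.sin(t),.005]) for t in np.arange(4)*np.pi/2])
E
```

```text
[0.44859339 0.37482487 0.18104012] 2.0520416612725825
tri wrist [0.4443 0.3757 0.1133] 0.55
cork wrist [0.6233 0.3005 0.0047] 0.95
delta [0.1771 0.0815 0.0241] turn 0.04190443345237327
-0.003 [[311.0, 334.0], [649.0, 693.0], [-28.0, 693.0]]
0 [[311.0, 316.0], [652.0, 680.0], [-31.0, 680.0]]
0.003 [[311.0, 297.0], [655.0, 666.0], [-34.0, 666.0]]
cork [[550.0, -134.0], [355.0, 6.0], [551.0, 215.0], [728.0, 63.0]]
cork [[549.0, -145.0], [355.0, -7.0], [552.0, 201.0], [728.0, 51.0]]
```

View pics/w9.png

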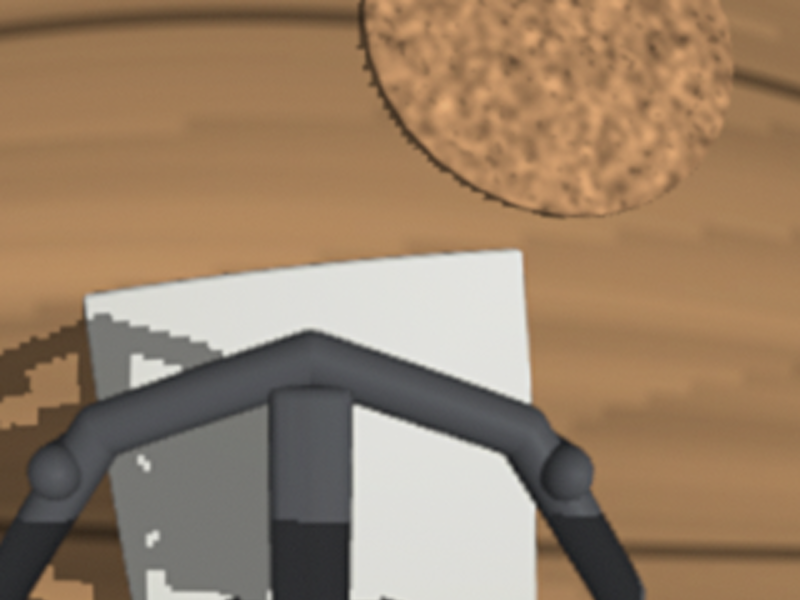

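The stand hangs level: bar at (311,~450), front vertex at (311,332). The cork's near edge is at (578,215). I'll carry it over the cork.

servo_tool:
  deltas:
    - [0, 0.035, 0.017, 0, 0]
    - [0, 0.07, 0.034, 0, 0]
    - [0, 0.105, 0.051, 0, 0]
    - [0, 0.14, 0.068, 0, 0]
    - [0, 0.1725, 0.084, 0, 0]
    - [0, 0.1725, 0.084, 0, 0]
    - [0, 0.1725, 0.084, 0.02, 0]
    - [0, 0.1725, 0.084, 0.04, 0]

```text
time_s: 20.95
tool_pos: [0.6205, 0.2945, 0.1332]
tool_rot: [1.0, 0.017, -0.002, 0.001]
contact_force: [0.2, -0.4, -3.3]
finger_gap: 0.0133
finger_force: 30.0
```

servo_tool:
  deltas:
    - [0, 0, 0, 0, 0]
    - [0, 0, 0, 0, 0]

```text
time_s: 21.15
tool_pos: [0.6196, 0.2947, 0.1334]
tool_rot: [1.0, 0.018, -0.003, 0.001]
contact_force: [0.8, 0.5, -3.0]
finger_gap: 0.0131
finger_force: 30.0
```

```bash
python3 - <<'E'
from h import *
s=arm.state();d=arm.capture("wrist");T=s["tool_pos"];print(T,yaw(s["tool_rot"]))
rp("tri","wrist","trivet");rp("cork","wrist","cork_pad");arm.capture("top")
rp("tri","top","trivet");rp("cork","top","cork_pad")
g=cv2.cvtColor(d["frame"],cv2.COLOR_RGB2BGR)
q=R.from_quat(s["tool_rot"])
for x,c in((.619,(0,0,255)),(.625,(0,255,0))):
  for t in np.linspace(0,2*np.pi,60):
    p=wproj(d,s,[x+.069*np.cos(t),.2965+.069*np.sin(t),.005])
    if 0<p[0]<640 and 0<p[1]<400: g[int(p[1]),int(p[0])]=c
for o in(-.002,):
  for t in np.linspace(0,2*np.pi,60):
    p=wproj(d,s,T+q.apply([o+.067*np.cos(t),.067*np.sin(t),.042]))
    if 0<p[0]<640 and 0<p[1]<400: g[int(p[1]),int(p[0])]=(255,0,0)
cv2.imwrite("pics/w10.png",cv2.resize(g[50:310,180:480],None,fx=2.3,fy=2.3,interpolation=cv2.INTER_CUBIC))
E
```

```text
[0.61961731 0.29466603 0.13339241] 2.0581164926372497
tri wrist [0.6195 0.2937 0.0624] 0.58
tri top [0.6225 0.2966 0.0658] 0.61
cork top [ 0.624   0.2967 -0.0008] 0.94
```

View pics/w10.png

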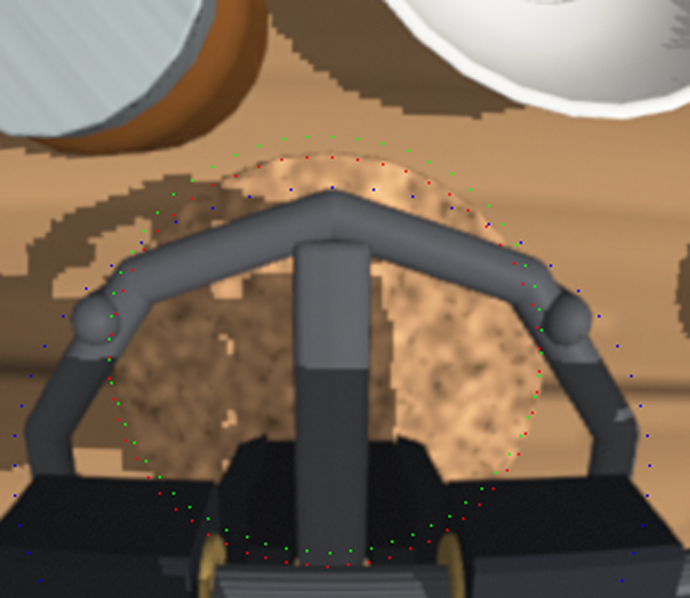

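The cork matches the red circle (x ≈ 0.620, y ≈ 0.2965) and the stand is about 2–3 mm short. I'll correct and set it down.

servo_tool:
  deltas:
    - [0, 0.0025, -0.0015, 0.01, 0]
    - [0, 0.0025, -0.0015, 0.025, 0]
    - [0, 0.0025, -0.0015, 0.04, 0]
    - [0, 0.0025, -0.0015, 0.048, 0]
    - [0, 0.0025, -0.0015, 0.052, 0]
    - [0, 0.0025, -0.0015, 0.055, 0]
    - [0, 0.0025, -0.0015, 0.0555, 0]
    - [0, 0.0025, -0.0015, 0.0555, 0]

```text
time_s: 22.25
tool_pos: [0.6245, 0.2968, 0.0811]
tool_rot: [1.0, 0.018, 0.0, -0.0]
contact_force: [0.9, -0.6, -3.5]
finger_gap: 0.0134
finger_force: 30.0
```

servo_tool:
  deltas:
    - [0, 0, 0, 0.002, 0]
    - [0, 0, 0, 0.003, 0]
    - [0, 0, 0, 0.003, 0]

```text
time_s: 22.55
tool_pos: [0.6241, 0.2967, 0.0778]
tool_rot: [1.0, 0.018, 0.0, -0.0]
contact_force: [-0.0, 0.6, -2.5]
finger_gap: 0.0135
finger_force: 30.0
```

```bash
python3 - <<'E'
from h import *
for c in("wrist","top","scene"):
  arm.capture(c);rp("tri",c,"trivet");rp("cork",c,"cork_pad")
s=arm.state();print(s["tool_pos"],s["contact_force"])
E
```

```text
tri wrist [0.6232 0.2962 0.0081] 0.86
cork top [ 0.6247  0.297  -0.0013] 0.82
tri scene [0.6209 0.2974 0.0075] 0.88
cork scene [ 0.6248  0.2964 -0.0012] 0.84
[0.62412736 0.29669595 0.07772891] [-0.53279406 -0.17503378 -3.20332473]
```

servo_tool:
  deltas:
    - [0, 0, 0, 0.002, 0]
    - [0, 0, 0, 0.003, 0]
    - [0, 0, 0, 0.003, 0]

```text
time_s: 23.3
tool_pos: [0.6244, 0.2968, 0.0772]
tool_rot: [1.0, 0.018, 0.0, -0.0]
contact_force: [-5.2, -3.4, 9.9]
finger_gap: 0.0136
finger_force: 30.0
```

servo_tool:
  deltas:
    - [0.4, 0, 0, 0, 0]
    - [0.4, 0, 0, 0, 0]
    - [0.4, 0, 0, 0, 0]
    - [0.4, 0, 0, -0.045, 0]
    - [0.4, 0, 0, -0.09, 0]
    - [0.4, 0, 0, -0.13, 0]
    - [0.4, -0.04, 0, -0.15, 0]
    - [0.4, -0.085, 0, -0.15, 0]

```text
time_s: 24.1
tool_pos: [0.542, 0.2948, 0.2299]
tool_rot: [1.0, 0.017, 0.005, -0.002]
contact_force: [-0.1, 0.4, -0.3]
finger_gap: 0.0352
finger_force: 0.0
```

```bash
python3 - <<'E'
from h import *
s=arm.state();d=arm.capture("wrist");T=s["tool_pos"];print(T,yaw(s["tool_rot"]))
rp("tri","wrist","trivet");rp("cork","wrist","cork_pad")
g=cv2.cvtColor(d["frame"],cv2.COLOR_RGB2BGR)
p=wproj(d,s,[.622,.2967,.03]).astype(int);print(p)
t=arm.capture("top");rp("tri","top","trivet");rp("mal","top","mallet")
h=cv2.cvtColor(t["frame"],cv2.COLOR_RGB2BGR)
r=lambda a,k:cv2.resize(a,k,interpolation=cv2.INTER_CUBIC)
y0=max(0,p[1]-65);x0=p[0]-80
cv2.imwrite("pics/w11.png",np.hstack([r(g[y0:y0+130,x0:x0+160],(480,390)),r(h[130:210,185:255],(341,390))])[:,:800])
arm.capture("scene");rp("mal","scene","mallet")
go(.429,-.376,.2,9)
E
```

```text
[0.54196805 0.29484549 0.2299237 ] 1.9582205548041263
tri wrist [0.6224 0.2956 0.009 ] 0.68
cork wrist [0.6199 0.2993 0.002 ] 0.95
[325 106]
tri top [0.626  0.2968 0.0072] 0.82
mal top [ 0.4276 -0.377  -0.0022] 0.72
mal scene [ 0.435  -0.3745  0.0014] 0.69
delta [-0.135   0.6655 -0.0205] turn -6.987802507624622
```

View pics/w11.png

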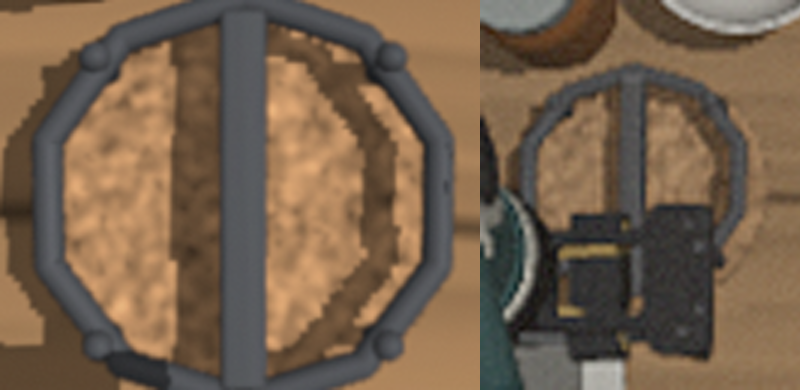

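The stand is centred on the cork. Now the mallet.

servo_tool:
  deltas:
    - [0.6, -0.01, 0.045, -0.01, -2]
    - [0.7, -0.02, 0.09, -0.02, -4]
    - [0.8, -0.03, 0.135, -0.02, -7]
    - [1, -0.04, 0.18, -0.02, -7]
    - [1, -0.05, 0.225, -0.02, -7]
    - [1, -0.06, 0.27, -0.02, -7]
    - [1, -0.07, 0.315, -0.02, -7]
    - [1, -0.08, 0.36, -0.02, -7]

```text
time_s: 25.3
tool_pos: [0.4725, -0.0713, 0.2451]
tool_rot: [0.997, 0.079, 0.001, 0.0]
contact_force: [-0.3, -0.9, -0.9]
finger_gap: 0.088
finger_force: 0.0
```

```bash
python3 - <<'E'
from h import *
print(arm.state()["tool_pos"]);go(.429,-.376,.17,9)
E
```

```text
[ 0.47253364 -0.07126237  0.24509135]
delta [-0.0908  0.2941  0.0301] turn 0.011693784864064583
```

servo_tool:
  deltas:
    - [1, -0.014, 0.045, 0.005, 0]
    - [1, -0.028, 0.09, 0.01, 0]
    - [1, -0.042, 0.135, 0.015, 0]
    - [1, -0.056, 0.18, 0.02, 0]
    - [1, -0.07, 0.225, 0.025, 0]
    - [1, -0.084, 0.27, 0.03, 0]
    - [1, -0.091, 0.294, 0.03, 0]
    - [1, -0.091, 0.294, 0.03, 0]

```text
time_s: 26.1
tool_pos: [0.4282, -0.378, 0.2145]
tool_rot: [0.997, 0.077, 0.0, 0.001]
contact_force: [0.4, 0.6, 0.8]
finger_gap: 0.0884
finger_force: 0.0
```

servo_tool:
  deltas:
    - [1, 0, 0, 0, 0]
    - [1, 0, 0, 0, 0]

```text
time_s: 26.3
tool_pos: [0.4286, -0.373, 0.2144]
tool_rot: [0.997, 0.079, -0.0, -0.0]
contact_force: [0.2, -0.0, -0.5]
finger_gap: 0.0882
finger_force: 0.0
```

```bash
python3 - <<'E'
from h import *
s=arm.state();d=arm.capture("wrist");T=s["tool_pos"];print(T,yaw(s["tool_rot"]))
rp("mal","wrist","mallet")
g=cv2.cvtColor(d["frame"],cv2.COLOR_RGB2BGR)
for c,k in(((.43,-.376),(0,0,255)),):
  for t in np.linspace(0,2*np.pi,40):
    p=wproj(d,s,[c[0]+.03*np.cos(t),c[1]+.03*np.sin(t),.075]).astype(int)
    if 0<p[0]<640 and 0<p[1]<400: g[p[1],p[0]]=k
cv2.imwrite("pics/w12.png",cv2.resize(g[130:400,170:480],None,fx=2.2,fy=2.2,interpolation=cv2.INTER_CUBIC))
E
```

```text
[ 0.42861623 -0.37296852  0.21444671] 9.055420434612591
mal wrist [ 0.4296 -0.375  -0.0008] 0.73
```

View pics/w12.png

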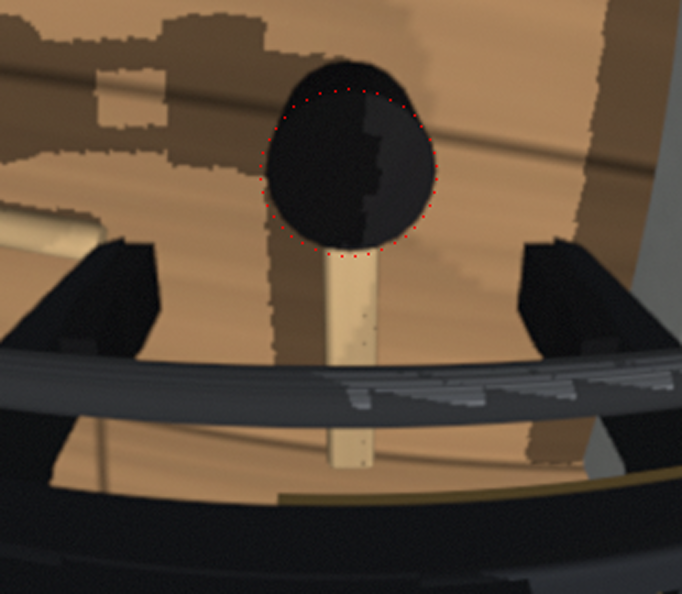

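The mallet head is centred at about (352,168) in the crop and the handle is in line with the tool x axis; the spoon end at (100,235) is clear of the finger. I'll grip the head with the fingers either side.

servo_tool:
  deltas:
    - [1, 0.002, 0.004, 0.03, 0]
    - [1, 0.002, 0.004, 0.07, 0]
    - [1, 0.002, 0.004, 0.1, 0]
    - [1, 0.002, 0.004, 0.117, 0]
    - [0.5, 0.002, 0.004, 0.117, 0]
    - [0.5, 0.002, 0.004, 0.117, 0]
    - [0.5, 0.002, 0.004, 0.117, 0]
    - [0.5, 0.002, 0.004, 0.117, 0]

```text
time_s: 27.2
tool_pos: [0.432, -0.3777, 0.0996]
tool_rot: [0.997, 0.079, 0.001, 0.001]
contact_force: [1.1, 1.5, 1.9]
finger_gap: 0.0593
finger_force: 30.0
```

servo_tool:
  deltas:
    - [0.5, 0, 0, 0, 0]
    - [0.5, 0, 0, -0.02, 0]
    - [0.5, 0, 0, -0.06, 0]
    - [0.5, 0, 0, -0.1, 0]
    - [0.5, 0, 0, -0.12, 0]
    - [0.5, 0, 0, -0.12, 0]

```text
time_s: 27.8
tool_pos: [0.4326, -0.379, 0.2221]
tool_rot: [0.997, 0.079, 0.003, 0.003]
contact_force: [1.1, 0.0, -2.2]
finger_gap: 0.0589
finger_force: 30.0
```

```bash
python3 - <<'E'
from h import *
s=arm.state();print(s["wrist_torque"])
d=arm.capture("wrist")
rp("mal","wrist","mallet");rp("pin","wrist","lock_pin")
arm.capture("top");rp("pin","top","lock_pin")
arm.capture("scene");rp("pin","scene","lock_pin");rp("mal","scene","mallet")
go(.582,-.02,.15,-4.7)
E
```

```text
[-0.00710624 -0.04152713 -0.00499457]
mal wrist [ 0.4312 -0.3783  0.1193] 0.75
pin wrist [ 0.5819 -0.019   0.0658] 0.76
pin top [ 0.5815 -0.02    0.0705] 0.5
pin top [ 0.4452  0.3654 -0.0015] 0.4
pin scene [ 0.5818 -0.0188  0.0659] 0.5
mal scene [ 0.4319 -0.372   0.1142] 0.97
delta [ 0.2059 -0.3283  0.0213] turn 13.73425952040543
```

servo_tool:
  deltas:
    - [0.5, 0.026, -0.041, 0, 0]
    - [0.5, 0.052, -0.082, 0, 0]
    - [0.5, 0.078, -0.123, 0, 0]
    - [0.5, 0.104, -0.164, 0, 0]
    - [0.5, 0.13, -0.205, 0, 0]
    - [0.5, 0.156, -0.246, 0, 0]
    - [0.5, 0.182, -0.287, 0, 0]
    - [0.5, 0.206, -0.328, 0, 0]

```text
time_s: 29.0
tool_pos: [0.5833, -0.0189, 0.2171]
tool_rot: [0.997, 0.079, -0.0, 0.0]
contact_force: [0.8, -0.6, -2.7]
finger_gap: 0.0592
finger_force: 30.0
```

servo_tool:
  deltas:
    - [0.5, 0, 0, 0.01, 0]
    - [0.5, 0, 0, 0.02, 0]
    - [0.5, 0, 0, 0.02, 0]

```text
time_s: 29.3
tool_pos: [0.5808, -0.0214, 0.1947]
tool_rot: [0.997, 0.079, -0.003, -0.0]
contact_force: [-0.5, -0.1, -3.7]
finger_gap: 0.0589
finger_force: 30.0
```

```bash
python3 - <<'E'
from h import *
print(arm.state()["contact_force"],arm.state()["tool_pos"]);go(.5815,-.0195,.10,9)
for c in("top","scene"):
  arm.capture(c);rp("mal",c,"mallet");rp("pin",c,"lock_pin")
E
```

```text
[-0.51750846 -0.07886237 -3.7003023 ] [ 0.5808399  -0.02137766  0.19471895]
delta [ 0.0012 -0.0017  0.0497] turn 0.036771788845896936
mal top [ 0.5786 -0.0249  0.0952] 0.54
mal scene [ 0.5848 -0.0185  0.097 ] 0.63
mal scene [ 0.7817  0.019  -0.005 ] 0.58
pin scene [ 0.5827 -0.0184  0.0697] 0.65
```

servo_tool:
  deltas:
    - [0.5, 0.001, -0.0015, 0.015, 0]
    - [0.5, 0.001, -0.0015, 0.025, 0]
    - [0.5, 0.001, -0.0015, 0.032, 0]
    - [0.5, 0.001, -0.0015, 0.038, 0]
    - [0.5, 0.001, -0.0015, 0.042, 0]
    - [0.5, 0.001, -0.0015, 0.045, 0]
    - [0.5, 0.001, -0.0015, 0.045, 0]

```text
time_s: 30.3
tool_pos: [0.5834, -0.0193, 0.1524]
tool_rot: [0.997, 0.079, -0.0, 0.0]
contact_force: [-0.3, -0.6, -0.1]
finger_gap: 0.0594
finger_force: 30.0
```

servo_tool:
  deltas:
    - [0.5, 0, 0, 0.002, 0]
    - [0.5, 0, 0, 0.004, 0]
    - [0.5, 0, 0, 0.006, 0]
    - [0.5, 0, 0, 0.006, 0]

```text
time_s: 30.7
tool_pos: [0.5842, -0.0192, 0.1494]
tool_rot: [0.997, 0.079, 0.0, 0.0]
contact_force: [-7.9, -0.3, 16.5]
finger_gap: 0.0595
finger_force: 30.0
```

servo_tool:
  deltas:
    - [0.5, 0, 0, 0.0015, 0]
    - [0.5, 0, 0, 0.0015, 0]
    - [0.5, 0, 0, -0.03, 0]
    - [0.5, 0, 0, -0.07, 0]
    - [0.5, -0.04, 0, -0.07, 0]
    - [0.5, -0.08, -0.01, -0.07, 0]
    - [0.5, -0.1, -0.05, -0.07, 0]
    - [0.5, -0.1, -0.095, -0.07, 0]

```text
time_s: 31.5
tool_pos: [0.4669, 0.0583, 0.2154]
tool_rot: [0.997, 0.077, -0.001, -0.0]
contact_force: [1.7, 1.1, -3.2]
finger_gap: 0.0592
finger_force: 30.0
```

```bash
python3 - <<'E'
from h import *
for c in("top","scene"):
  d=arm.capture(c);rp("mal",c,"mallet");rp("pin",c,"lock_pin");rp("mat",c,"mat");rp("tri",c,"trivet")
d=arm.capture("wrist");rp("pin","wrist","lock_pin");rp("mat","wrist","mat")
print(arm.state()["tool_pos"]);go(.445,.369,.12,9)
E
```

```text
pin top [ 0.5765 -0.0222  0.0477] 0.39
mat top [ 0.4473  0.3671 -0.0005] 0.97
tri top [0.6245 0.2989 0.0062] 0.62
tri top [ 0.6464 -0.0675  0.0149] 0.47
mal scene [0.4699 0.0603 0.1157] 0.79
pin scene [0.4684 0.0617 0.1135] 0.72
pin scene [ 0.5832 -0.0177  0.0484] 0.54
mat scene [0.4449 0.3704 0.0036] 0.66
tri scene [0.6234 0.2994 0.0033] 0.88
tri scene [ 0.5833 -0.0146  0.0497] 0.15
pin wrist [ 0.5857 -0.0199  0.0499] 0.61
mat wrist [4.484e-01 3.707e-01 3.000e-04] 0.81
[0.47015167 0.05821467 0.21658033]
delta [ 0.0236 -0.3109  0.0516] turn -0.02669863127701433
```

The pin reads z ≈ 0.05, so it is down. Taking the mallet to the mat.

servo_tool:
  deltas:
    - [0.5, 0.003, -0.045, 0, 0]
    - [0.5, 0.006, -0.09, 0, 0]
    - [0.5, 0.01, -0.135, 0, 0]
    - [0.5, 0.013, -0.18, 0, 0]
    - [0.5, 0.017, -0.225, 0, 0]
    - [0.5, 0.02, -0.27, 0, 0]
    - [0.5, 0.0236, -0.311, 0, 0]
    - [0.5, 0.0236, -0.311, 0, 0]

```text
time_s: 32.95
tool_pos: [0.4443, 0.3742, 0.217]
tool_rot: [0.997, 0.081, 0.001, -0.001]
contact_force: [0.3, -0.3, -2.3]
finger_gap: 0.0593
finger_force: 30.0
```

servo_tool:
  deltas:
    - [0.5, 0, 0, 0.03, 0]
    - [0.5, 0, 0, 0.06, 0]
    - [0.5, 0, 0, 0.085, 0]
    - [0.5, 0, 0, 0.1, 0]
    - [0.5, 0, 0, 0.105, 0]
    - [0.5, 0, 0, 0.105, 0]

```text
time_s: 33.55
tool_pos: [0.4445, 0.3692, 0.1113]
tool_rot: [0.997, 0.079, -0.0, 0.0]
contact_force: [1.1, 0.4, -3.4]
finger_gap: 0.0595
finger_force: 30.0
```

```bash
python3 - <<'E'
from h import *
for c in("top","scene"):
  d=arm.capture(c);rp("mal",c,"mallet");rp("mat",c,"mat")
s=arm.state();print(s["tool_pos"],s["contact_force"])
E
```

```text
mal top [0.4398 0.3691 0.012 ] 0.97
mat top [0.6598 0.1077 0.0199] 0.72
mat top [ 0.4431  0.3666 -0.0019] 0.6
mal scene [0.4447 0.3735 0.0148] 0.84
mat scene [0.653  0.0195 0.0197] 0.71
mat scene [0.4423 0.3711 0.0027] 0.64
[0.4451307  0.3702127  0.11309227] [ 0.37539615 -0.35195508 -2.68504099]
```

Over the mat centre, face about 8 mm above it.

servo_tool:
  deltas:
    - [0.5, 0, 0, 0.003, 0]
    - [0.5, 0, 0, 0.006, 0]
    - [0.5, 0, 0, 0.009, 0]
    - [0.5, 0, 0, 0.01, 0]
    - [0.5, 0, 0, 0.01, 0]

```text
time_s: 34.35
tool_pos: [0.4443, 0.3699, 0.1044]
tool_rot: [0.997, 0.079, -0.0, 0.0]
contact_force: [-7.2, -4.2, 17.2]
finger_gap: 0.0595
finger_force: 30.0
```

Contact. Back off a touch, release and retreat up.

servo_tool:
  deltas:
    - [0.5, 0, 0, -0.002, 0]
    - [1, 0, 0, -0.002, 0]
    - [1, 0, 0, -0.002, 0]
    - [1, 0, 0, -0.002, 0]
    - [1, 0, 0, -0.002, 0]
    - [1, 0, 0, -0.04, 0]
    - [1, 0, 0, -0.085, 0]
    - [1, 0, 0, -0.13, 0]

```text
time_s: 35.15
tool_pos: [0.4439, 0.3693, 0.2321]
tool_rot: [0.997, 0.079, -0.001, 0.001]
contact_force: [0.9, 0.8, 0.7]
finger_gap: 0.0881
finger_force: 0.0
```

servo_tool:
  deltas:
    - [1, 0, 0.04, -0.02, 0]
    - [1, 0, 0.085, -0.02, 0]
    - [1, 0, 0.13, -0.02, 0]
    - [1, 0, 0.175, -0.02, 0]
    - [1, 0, 0.22, -0.02, 0]
    - [1, 0, 0.265, -0.02, 0]
    - [1, 0, 0.31, -0.02, 0]
    - [1, 0, 0.35, -0.02, 0]

```text
time_s: 35.95
tool_pos: [0.4993, 0.0219, 0.2517]
tool_rot: [0.997, 0.079, 0.0, 0.0]
contact_force: [-0.2, -0.3, -0.2]
finger_gap: 0.0878
finger_force: 0.0
```

servo_tool:
  deltas:
    - [1, -0.04, 0.04, -0.02, 0]
    - [1, -0.05, 0.085, -0.02, 0]
    - [1, -0.05, 0.13, -0.02, 0]
    - [1, -0.05, 0.175, -0.02, 0]
    - [1, -0.05, 0.22, -0.02, 0]
    - [1, -0.05, 0.265, -0.02, 0]
    - [1, -0.05, 0.31, -0.02, 0]
    - [1, -0.05, 0.35, -0.02, 0]

```text
time_s: 36.75
tool_pos: [0.5049, -0.3318, 0.2715]
tool_rot: [0.997, 0.078, 0.0, 0.0]
contact_force: [0.4, 0.2, 0.2]
finger_gap: 0.088
finger_force: 0.0
```

```bash
python3 - <<'E'
from h import *
for c in("top","scene"):
  d=arm.capture(c);rp("mal",c,"mallet");rp("mat",c,"mat");rp("tri",c,"trivet");rp("cork",c,"cork_pad");rp("pin",c,"lock_pin");rp("sl",c,"sleeve0")
  if c=="top": cv2.imwrite("pics/fin.png",cv2.resize(cv2.cvtColor(d["frame"],cv2.COLOR_RGB2BGR)[60:310,140:480],None,fx=2.3,fy=2.3,interpolation=cv2.INTER_CUBIC))
print(arm.state()["tool_pos"])
E
```

```text
mal top [0.4411 0.3705 0.0056] 0.89
mat top [ 0.4445  0.3667 -0.0016] 0.77
mat top [ 0.7651  0.2438 -0.0009] 0.32
tri top [0.6295 0.2993 0.0046] 0.71
cork top [0.6254 0.2985 0.0013] 0.76
pin top [ 0.581  -0.0211  0.0468] 0.48
sl top [0.6521 0.0188 0.0173] 0.68
sl top [ 0.5197 -0.2908  0.0027] 0.59
sl top [ 0.6291 -0.1619  0.0213] 0.55
sl top [0.6598 0.1116 0.0188] 0.52
mal scene [0.4439 0.3693 0.0044] 0.9
mat scene [0.4427 0.3741 0.0034] 0.79
tri scene [0.6211 0.2988 0.0042] 0.62
cork scene [ 0.6247  0.2974 -0.0014] 0.67
cork scene [0.6555 0.0182 0.0198] 0.42
pin scene [ 0.582  -0.0198  0.0511] 0.56
sl scene [0.6539 0.1081 0.0235] 0.89
sl scene [ 0.5217 -0.2908  0.0036] 0.89
sl scene [0.6516 0.0213 0.0158] 0.75
sl scene [ 0.6362 -0.1577  0.0239] 0.57
[ 0.50507027 -0.32895501  0.2719577 ]
```

View pics/fin.png

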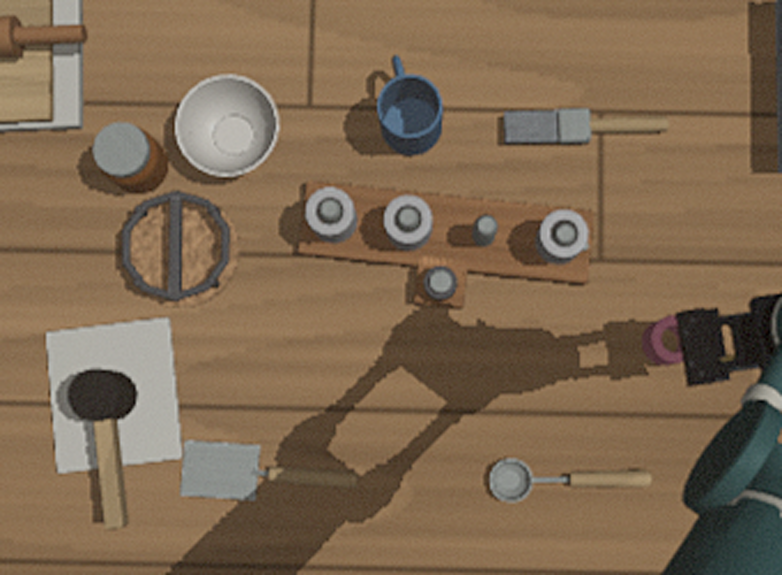

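Final view: three sleeves on their shafts at (330,212), (408,220) and (563,233), the mallet head on the mat at (102,394), and the stand on the cork at (175,247). I'll check the stand's centring with parallax removed, then hand in if it's fine.

```bash
python3 - <<'E'
from h import *
d=arm.capture("top");f=lambda u,v:(140+u/2.3,60+v/2.3)
P=lambda u,v,z:np.round(px2w(d,f(u,v),z)[:2],4)
print("tri",P(174,246.5,.037)); print("cork right edge y+.069",P(239,250,.005),"bottom x-",P(185,308,.005))
E
```

```text
tri [0.6186 0.2955]
cork right edge y+.069 [0.6209 0.2246] bottom x- [0.549  0.2871]
```

```bash
python3 -c "
from station import arm
print(arm.hand_in())"
```

```text
the job is handed in; nothing more can be done
None
```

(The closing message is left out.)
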